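Unlock a wheel hub from its bayonet fixture and hold it up level

ROBOT

A 6-joint arm with a two-finger parallel gripper is mounted at the origin on the work surface. World frame = base frame: x ahead of the robot, y to its left, z up, the work surface at z = 0. Lengths are in m, angles in rad, forces in N, time in s.
With the tool pointing down it reaches from about 0.275 to 0.85 m from the base axis. Payload 5.2 kg.
Tool frame: the origin (TCP) lies midway between the tips of the shut fingers; the grasp point (between the pads) lies 19 mm behind it; z points along the fingers, y is the line along which they close (so a half turn about z gives the same grasp; the last joint's range is limited). The gripper opens to 85 mm and grips with 20 to 120 N. Pads are 22 mm wide; open, the fingers measure 114 mm over their backs; the gripper's body (76 mm by 85 mm) begins 54 mm behind the grasp point. The pads swing forward as they close: fully open they stand 13 mm farther back than shut.
Start: joints at [-1.524, 0.259, 1.535, -0, 1.348, -0.203], TCP at [0.136, -0.533, 0.231] pointing down, gripper open.
Joint ranges: [-3.14, 3.14], [-0.91, 2.08], [0.19, 2.58], [-1.22, 4.36], [0.22, 2.71], [-3.12, 3.12]. Speed limits (rad/s): [2.57, 2.57, 3.14, 3.14, 3.14, 3.14].

INTERFACE

Orientations are given as [roll, pitch, yaw] about the fixed x, y, z axes, in that order (R = Rz(yaw) Ry(pitch) Rx(roll)).
In Python, from cell import * gives the robot as it stands.
- The arm moves only by the shell command python3 -m crank 'ROWS' [FORCE]. ROWS is JSON, a list of rows, each an object of numbers: "dx", "dy", "dz": the shift along the tool's x, y, z in cm; "yaw": the turn about the tool's z in rad; "claw": the closure, from -1 (fully open) to 1 (shut). In form: [{"dx": .., "dy": .., "dz": .., "yaw": .., "claw": ..}, ...]. A call has 1 to 12 rows; each row shifts and turns the commanded pose from where the row before left it, along the tool's axes as they then stand; what a row does not reach is not made up. A row lasts 1/8 s, in which the tool goes at most 62.5 mm and 10.7 degrees, less where a joint would pass 70% of its speed; a pose out of reach is approached as far as the arm can. A call is refused whole if a number of a shift passes 6.25 or a number of a turn 0.188, either way. A call with a gripper value outside its range is refused whole. The fingers move at their own pace and stop on an object; FORCE is the grip in N (left out, the last holds). Time passes only in rows, so rows that do not move let the fingers close. It gives the time, the measured TCP pose, the force, the opening and the grip force at its end, in the units of the state.
- get_obs(): the state, without advancing time (a new reading comes with each control period).
- snapshot(name): name is "scene" or "top"; returns the picture (384x512x3 uint8, red, green, blue); there is no depth.
- get_calibration(name): a dict with "intrinsics" (3x3 intrinsics, pixels), "k1" (the pictures are not rectified: a ray, as slopes to the right and down, at radius r is drawn at 1 + k1 r^2 times it, then the intrinsics apply), "rvec" (rotation vector, rad) and "tvec" (3), from world to camera coordinates, as OpenCV has them. Camera axes: x right, y down, z forward; pixel columns grow to the right and rows downward; lengths in m; the calibration is good to about 2 mm. A picture is of the moment at which its call begins. get_calibration takes no time and is no camera call.
- finish_job(): hands the job in; it is judged then, once.
Trained networks look in the newest picture that a camera, given by its name, has taken for a name from the list of things; names that differ only in an ending like _2 or _b are one class to them, and where a whole thing is asked for, a point or a joint stands for the part that bears it (a point fixed in the world has none). Each returns a list of dicts, best first, with "p" (0 to 1); they miss things now and then, are a little off and sometimes report something else, mostly with a low value. They report only what shows in the picture. A call takes as long as a camera call. They do not tell look-alikes from the thing itself.
- spot_in(camera, target): "at" ([column, row] in pixels, amid what is visible of it).
- outline_of(camera, target): "region" (384x512 bool, what is visible of it) and "at" ([column, row] in pixels, amid what is visible of it).
- landmark_of(camera, target): "at" ([column, row] in pixels: a listed point, or the origin of a listed thing).
The state is a dict: "clock": time; "joint_pos": joint angles; "joint_velocities": joint speeds; "joint_torque": joint torques, N m; "position": TCP position; "orientation": TCP orientation; "contact_force": force on the tool from outside, world axes, zero at the start; "moment": the same for the moment, N m; "grip_width": opening from 0.0 (shut) to 1.0 (fully open); "finger_force": force on a finger pad.
Only numpy, scipy, OpenCV 4.12 (cv2) and the standard library are available. Lean on these libraries where they do the work, as an engineer would, in place of code of your own. Each camera call takes 0.05 s, during which the arm holds its last target. There are 200 camera calls.

TASK

The blue-grey wheel hub sits in the round holding fixture with its red lug trapped under a yellow claw: keeping it seated, turn it by its bare metal stub until the red lug points at the white mark in the gap between the claws, then lift it straight up out of the fixture without tipping it. Finish while still holding it in the gripper, motionless and level above the middle of the fixture with about 10 cm of air beneath it (do not put it down or let go), and leave the other things on the bench undisturbed.

Things in the scene. Friction and masses are not known exactly. Their poses are not given: they have to be found in the camera images.
- hub: Blue-grey wheel hub in the fixture, loose, 0.3 to 0.65 kg, axis upright. From below: drilled bottom flange, diameter 84 mm, 8 thick; waisted barrel, diameter 40 to 56; drilled upper flange, diameter 62, from 38 to 45 mm up; bare metal stub, diameter 36, from 45 to 81 mm (top). Bore below (diameter 28, 14.5 deep) sits on a spigot with 2 mm play. Origin: centre of underside; z up, x to the lug.
- lug_tip (a point): Outer end of the hub's red lug, 86 mm from the hub's axis, 4 mm above the hub's underside. The lug is 12 mm wide, 8 thick, sticking out of the bottom flange along the hub's +x. At the start it lies 28 to 66 degrees anticlockwise of the mark seen from above, so the hub must be turned clockwise.
- grip (a point): Point on the hub's axis in its metal stub, 70 mm above the hub's underside (25 mm above the upper flange, 11 mm below the top): the height to grip at, from above, at any yaw (the stub is round). Axes as the hub's.
- fixture: Holding fixture, fixed: dark steel disc, diameter 212 mm, 18 thick, central spigot (diameter 24, 12 high). Two yellow curved claws stand 50 to 68 mm from the axis, underside 11 and top 17 mm above the disc, about 17 to 80 degrees to either side of the white mark, each ending in a post at 88 degrees. Origin: centre of the disc's underside; z up, +x to the mark.
- seat (a point): Centre of the fixture disc's top, 18 mm above the table, on which the hub's underside rests. Axes as the fixture's.
- mark (a point): White mark on the fixture disc's edge, in the middle of the gap between the claws: 97 mm from the fixture's axis along its +x, at the disc's top. The lug can pass upward only in this gap, with about 8 degrees to spare either way.
- spare_hub: Bystander: a second blue-grey hub of the same shape but without a red lug, loose on the table (diameter 84 mm, 81 tall). Origin: centre of its underside.
- tub: Bystander: white plastic screw-top tub, diameter 70 mm, 85 tall, loose on the table. Origin: centre of its underside.
- discs: Bystander: stack of three abrasive discs, grey and brown with a yellow centre, diameter 90 mm, 41 tall, loose. Origin: centre of its underside.
- wood_ring: Bystander: pale wooden drilled ring, outside diameter 104 mm, 22 tall, loose. Origin: centre of its underside.
- spokes: Bystander: dark steel tube on a foot (diameter 64 mm) full of steel spokes, 210 mm tall, loose. Origin: centre of its underside.
- screwdriver: Bystander: screwdriver with an orange handle lying on the table. Origin: under its middle.
- wrench: Bystander: steel wrench lying on the table, about 25 mm high at most. Origin: under its middle.
Not all that is in view belongs to the job. Leave any green or orange look-alike of the hub alone.

How it is judged:
On the way, in this order (a step that is already met when the one before it is completed fails the run):
1. the red lug faces the white mark (within 7 degrees) while the hub is still seated in the fixture (y of lug_tip in the frame of seat between -0.0115 and 0.0115 m and x of lug_tip in the frame of seat above 0.05 m and z of hub in the frame of seat below 0.006 m), for 0.2 s.
2. the gripped hub has been lifted out past the claws (z of hub in the frame of seat above 0.035 m and contact force between hub and the fingers above 1.5 N), for 0.1 s.
At the end, for the whole second after the job is handed in: The gripper holds the hub still (under 20 mm/s and 0.15 rad/s), level within 0.10 rad, its underside 75 to 160 mm above the fixture's disc and its axis within 40 mm of the fixture's, pressed by the fingers and not touching the fixture (z of hub in the frame of seat between 0.075 and 0.16 m and horizontal distance between hub and seat below 0.04 m and angle between hub's own z axis and vertical below 0.1 rad and linear speed of hub below 0.02 m/s and angular speed of hub below 0.15 rad/s and contact force between hub and the fingers above 1.5 N and contact force between hub and fixture below 0.1 N); the arm keeps its last pose, push and grip.
It fails at once if the hub is tipped by more than 0.3 rad (angle between hub's own z axis and vertical above 0.3 rad).
It fails at once if a bystander is shifted by more than 25 mm (distance of any of spare_hub, tub, discs, wood_ring, spokes, screwdriver, wrench from where it was at the start of the episode above 0.025 m).
It also fails if it takes over 38 s, if anything falls off the work surface, if the arm or the gripper's body presses on something with over 40 N, if the wrist force passes 120 N, or if a joint passes its speed limit or range.

## Working session

There is one attempt and no reset: what is moved stays moved. The work goes in short steps, Python scripts to look and compute and a shell command to move; the robot and the scene stay as the last step left them, time stands still between calls to the robot, and variables do not carry over. Pictures are saved under pics/ and viewed, at most 10 in all, crops included, and the job is handed in when it is done.

```bash
mkdir -p pics; cat > h.py <<'E'
from cell import *
import numpy as np, cv2
def ray(cam,px):
    c=get_calibration(cam);K=np.array(c["intrinsics"]);R=cv2.Rodrigues(np.array(c["rvec"],float))[0];t=np.array(c["tvec"],float).ravel()
    d=np.array([(px[0]-K[0,2])/K[0,0],(px[1]-K[1,2])/K[1,1]]);s=d.copy()
    for _ in range(20): s=d/(1+c["k1"]*(s@s))
    return -R.T@t, R.T@np.array([s[0],s[1],1])
def at_z(cam,px,z):
    o,v=ray(cam,px);return o+v*(z-o[2])/v[2]
def save(cam,name): 
    im=snapshot(cam);cv2.imwrite("pics/"+name,im[:,:,::-1]);return im
E
python3 - <<'E'
from h import *
a=save("top","t0.png");b=save("scene","s0.png")
for cam in("top","scene"):
    print(cam,ray(cam,(256,192)))
    for n,z in(("lug_tip",.022),("grip",.088),("seat",.018),("mark",.018),("hub",.018)):
        for d in landmark_of(cam,n)[:3]: print(cam,n,np.round(d["at"],1),round(d["p"],2),at_z(cam,d["at"],z).round(4))
o=get_obs();print(o)
E
```

```text
top (array([ 0.37968176, -0.00466818,  1.15191961]), array([ 0.15376444,  0.00663111, -0.98816618]))
top lug_tip [219.4 168.7] 0.82 [0.6174 0.1028 0.022 ]
top lug_tip [347.9 156.3] 0.74 [ 0.6579 -0.2445  0.022 ]
top lug_tip [267.9 288.4] 0.58 [ 0.3038 -0.0325  0.022 ]
top grip [249.8 266.4] 0.84 [0.3604 0.0142 0.088 ]
top grip [250.5 175.1] 0.73 [0.5883 0.0172 0.088 ]
top grip [343.3 184.7] 0.68 [ 0.5678 -0.2175  0.088 ]
top seat [251.2 179.9] 0.83 [0.5889 0.0165 0.018 ]
top mark [237.9 144.1] 0.63 [0.6877 0.0548 0.018 ]
top mark [ 95.5 180.5] 0.38 [0.58   0.4425 0.018 ]
top hub [341.2 190. ] 0.8 [ 0.5656 -0.2256  0.018 ]
top hub [253.3 180.5] 0.64 [0.5873 0.0108 0.018 ]
top hub [249.7 267.6] 0.6 [0.356  0.0157 0.018 ]
scene (array([1.45416237, 0.03676618, 0.69302731]), array([-0.82140023, -0.01192411, -0.57028597]))
scene lug_tip [280.8 215.2] 0.66 [0.6105 0.0994 0.022 ]
scene lug_tip [164.9 227.1] 0.63 [ 0.6679 -0.2395  0.022 ]
scene lug_tip [240.7 169.8] 0.59 [ 0.346  -0.0348  0.022 ]
scene grip [173.1 193.5] 0.85 [ 0.5921 -0.2223  0.088 ]
scene grip [357.9 194. ] 0.7 [0.5912 0.32
[... 388 characters left out ...]
k': 0.6, 'joint_pos': array([-1.52376497e+00,  2.58562380e-01,  1.53500428e+00,  3.30276184e-05,
        1.34802229e+00, -2.02788351e-01]), 'joint_velocities': array([-0.00173606, -0.00064773, -0.00022034, -0.00182501, -0.00103488,
       -0.00072018]), 'joint_torque': array([-1.44772592e-03, -4.45665801e+01, -2.90769142e+01, -3.24234252e-04,
        1.11931739e-03, -6.09580013e-06]), 'position': array([ 0.13601618, -0.5329127 ,  0.23132829]), 'orientation': array([ 3.14158254e+00, -3.08057710e-05,  2.49812409e-01]), 'contact_force': array([-0.36973036, -0.22782218,  0.18208971]), 'moment': array([-0.06058531,  0.00223407, -0.04514025]), 'finger_force': 0.0, 'grip_width': 1.0001840573392555}
```

```bash
python3 -c "
import cv2,numpy as np
a=cv2.imread('pics/t0.png');b=cv2.imread('pics/s0.png');cv2.imwrite('pics/ab.png',cv2.resize(np.vstack([a,b]),(400,600)) if 0 else cv2.resize(np.hstack([a,b]),(800,300)))"
```

```text
(no output)
```

View pics/t0.png

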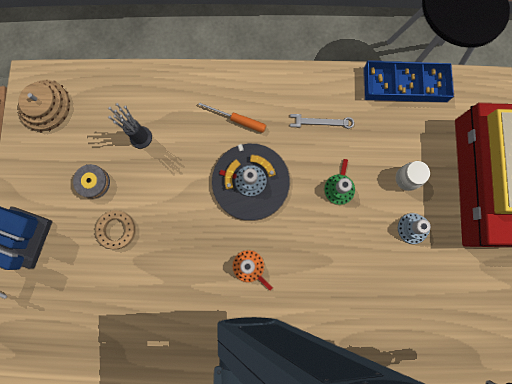

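View pics/s0.png

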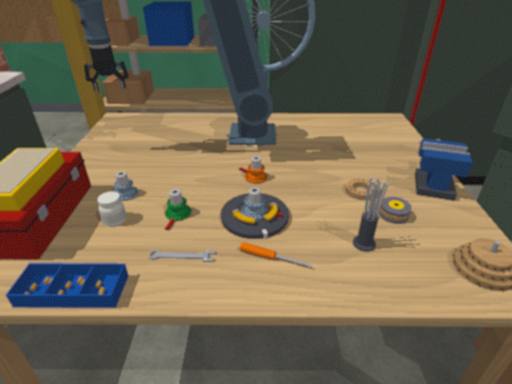

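Top view: the hub in the dark fixture at about (250,178), the white mark at about (241,147) and the red lug at about (222,172). The orange and green hubs are look-alikes. I'll refine the lug and mark by colour.

```bash
python3 - <<'E'
from h import *
a=cv2.imread("pics/t0.png").astype(int);B,G,R=a[...,0],a[...,1],a[...,2]
roi=np.zeros(B.shape,bool);roi[138:222,207:292]=1
m=roi&(R>110)&(G<60)&(B<70);ys,xs=np.nonzero(m);print("red",list(zip(xs,ys)))
w=roi&(B>170)&(np.arange(384)[:,None]<153);w&=~((np.arange(512)[None]>275)|(np.arange(512)[None]<225));wy,wx=np.nonzero(w);print("white",list(zip(wx,wy)))
d=roi&(a.max(2)<85);c=cv2.findContours(d.astype(np.uint8),0,1)[0];c=max(c,key=cv2.contourArea);h=cv2.convexHull(c).reshape(-1,2)
P=np.array([at_z("top",p,.016)[:2] for p in h]);s=np.linalg.lstsq(np.c_[2*P,np.ones(len(P))],(P**2).sum(1),rcond=None)[0];C=s[:2];print("disc",C,np.sqrt(s[2]+C@C))
# stub top seen bright
for n,x,y,z in(("lug",xs.mean(),ys.mean(),.024),("mark",wx.mean(),wy.mean(),.018)):
    p=at_z("top",(x,y),z)[:2];v=p-C;print(n,p,np.hypot(*v),np.degrees(np.arctan2(v[1],v[0])))
cv2.imwrite("pics/c0.png",cv2.resize(cv2.imread("pics/t0.png")[135:225,200:300],None,fx=6,fy=6,interpolation=cv2.INTER_CUBIC))
E
```

```text
red [(np.int64(221), np.int64(170)), (np.int64(222), np.int64(170)), (np.int64(221), np.int64(171)), (np.int64(222), np.int64(171)), (np.int64(223), np.int64(171)), (np.int64(224), np.int64(171)), (np.int64(220), np.int64(172)), (np.int64(221), np.int64(172)), (np.int64(222), np.int64(172)), (np.int64(223), np.int64(172)), (np.int64(224), np.int64(172)), (np.int64(220), np.int64(173)), (np.int64(221), np.int64(173)), (np.int64(222), np.int64(173)), (np.int64(223), np.int64(173)), (np.int64(224), np.int64(173)), (np.int64(221), np.int64(174)), (np.int64(222), np.int64(174)), (np.int64(223), np.int64(174)), (np.int64(224), np.int64(174))]
white [(np.int64(240), np.int64(144)), (np.int64(238), np.int64(145)), (np.int64(239), np.int64(145)), (np.int64(240), np.int64(145)), (np.int64(241), np.int64(145)), (np.int64(239), np.int64(146)), (np.int64(240), np.int64(146)), (np.int64(241), np.int64(146)), (np.int64(239), np.int64(147)), (np.int64(240), np.int64(147)), (np.int64(241), np.int64(147)), (np.int64(242), np.int64(147)), (np.int64(239), np.int64(148)), (np.int64(240), np.int64(148)), (np.int64(241), np.int64(148)), (np.int64(242), np.int64(148)), (np.int64(240), np.int64(149)), (np.int64(241), np.int64(149)), (np.int64(242), np.int64(149)), (np.int64(240), np.int64(150))]
disc [0.58596109 0.01960374] 0.10507703327454404
lug [0.60730497 0.09491234] 0.07827480851423796 74.17627162809184
mark [0.67979322 0.04821702] 0.0980978503214955 16.95862114095344
```

View pics/c0.png

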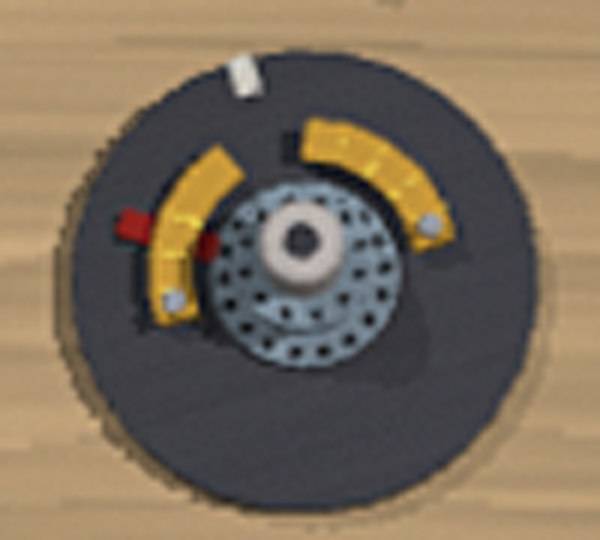

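```bash
python3 -m crank '[{"dx":4.8,"dy":-3.5},{"dx":4.8,"dy":-3.5},{"dx":4.8,"dy":-3.5},{"dx":4.8,"dy":-3.5},{"dx":4.8,"dy":-3.5},{"dx":4.8,"dy":-3.5},{"dx":4.8,"dy":-3.5},{"dx":4.8,"dy":-3.5},{"dx":4.8,"dy":-3.5},{"dx":4.8,"dy":-3.5},{"dx":4.8,"dy":-3.5},{"dx":0}]'
```

```text
invalid input at $[0]: expected keys dx, dy, dz, yaw, claw
```

The lug sits about 57° anticlockwise of the mark, at radius 78 mm mid-tip, which fits the given sizes. The axis is near (0.587, 0.017).

```bash
python3 -m crank '[{"dx":4.77,"dy":-3.52,"dz":0,"yaw":0,"claw":-1},{"dx":4.77,"dy":-3.52,"dz":0,"yaw":0,"claw":-1},{"dx":4.77,"dy":-3.52,"dz":0,"yaw":0,"claw":-1},{"dx":4.77,"dy":-3.52,"dz":0,"yaw":0,"claw":-1},{"dx":4.77,"dy":-3.52,"dz":0,"yaw":0,"claw":-1},{"dx":4.77,"dy":-3.52,"dz":0,"yaw":0,"claw":-1},{"dx":4.77,"dy":-3.52,"dz":0,"yaw":0,"claw":-1},{"dx":4.77,"dy":-3.52,"dz":0,"yaw":0,"claw":-1},{"dx":4.77,"dy":-3.52,"dz":0,"yaw":0,"claw":-1},{"dx":4.77,"dy":-3.52,"dz":0,"yaw":0,"claw":-1},{"dx":4.77,"dy":-3.52,"dz":0,"yaw":0,"claw":-1},{"dx":4.77,"dy":-3.52,"dz":0,"yaw":0,"claw":-1}]'
python3 - <<'E'
from h import *
o=get_obs();p=o["position"];y=o["orientation"][2]
d=np.array([.587,.017])-p[:2];print(p,y,o["joint_pos"],"dx",100*(d@[np.cos(y),np.sin(y)]),"dy",100*(d@[np.sin(y),-np.cos(y)]))
E
```

```text
clock: 2.1
position: [0.5874, 0.0196, 0.2315]
orientation: [3.141, -0.0, 0.25]
contact_force: [1.1, -1.9, 0.4]
grip_width: 1.001
finger_force: 0.0
[0.58735216 0.01959717 0.23148126] 0.25007464878100016 [-1.56182916e-01  3.25764624e-01  1.44182590e+00 -2.28840825e-04
  1.37338055e+00  1.16458369e+00] dx -0.09839447354802928 dy 0.24292321174046758
```

```bash
python3 -m crank '[{"dx":-0.1,"dy":0.24,"dz":4,"yaw":0,"claw":-1},{"dx":0,"dy":0,"dz":4,"yaw":0,"claw":-1},{"dx":0,"dy":0,"dz":3.5,"yaw":0,"claw":-1},{"dx":0,"dy":0,"dz":0,"yaw":0,"claw":-1}]'
python3 - <<'E'
from h import *
b=save("scene","s1.png");a=save("top","t1.png")
cv2.imwrite("pics/c1.png",np.hstack([cv2.resize(x[y0:y0+90,x0:x0+80],None,fx=5,fy=5,interpolation=2)[:,:,::-1] for x,y0,x0 in((b,155,215),(a,135,205))]))
E
```

```text
clock: 2.6
position: [0.5836, 0.0157, 0.1136]
orientation: [-3.139, 0.006, 0.25]
contact_force: [0.4, -1.1, 0.3]
grip_width: 0.998
finger_force: 0.0
```

View pics/c1.png

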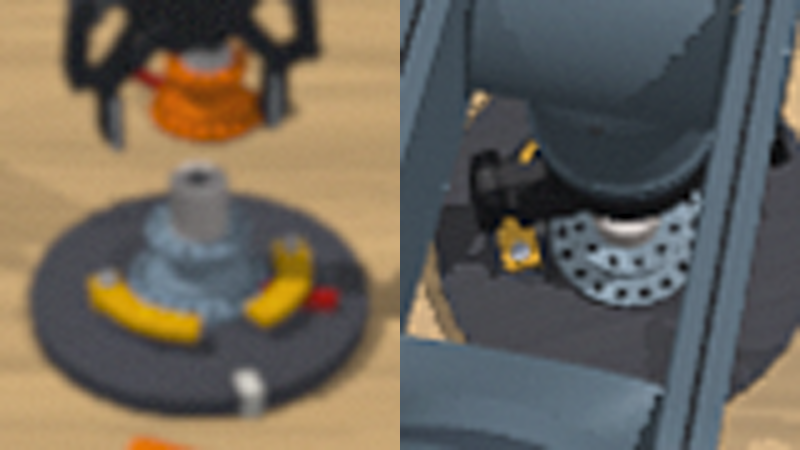

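The stub (scene crop about (197,172)) lies midway between the open fingers. Next I'll check its centre from the scene view and the settled pose.

```bash
python3 - <<'E'
from h import *
print(at_z("scene",(254.4,189.6),.099),at_z("top",(250.2,175.1),.099),get_obs()["position"])
E
python3 -m crank '[{"dx":0,"dy":0,"dz":2.4,"yaw":0,"claw":-1},{"dx":0,"dy":0,"dz":2.4,"yaw":0,"claw":-1},{"dx":0,"dy":0,"dz":0,"yaw":0,"claw":-1},{"dx":0,"dy":0,"dz":0,"yaw":0,"claw":-1}]' 40
```

```text
[0.58611397 0.0194519  0.099     ] [0.58609246 0.0177112  0.099     ] [0.58641895 0.01515467 0.1171908 ]
clock: 3.2
position: [0.5873, 0.015, 0.0704]
orientation: [3.14, -0.003, 0.25]
contact_force: [0.4, -0.6, 0.4]
grip_width: 1.002
finger_force: 0.0
```

```bash
python3 -m crank '[{"dx":0,"dy":-0.33,"dz":0.25,"yaw":0,"claw":-1},{"dx":0,"dy":0,"dz":0,"yaw":0,"claw":0},{"dx":0,"dy":0,"dz":0,"yaw":0,"claw":0.3},{"dx":0,"dy":0,"dz":0,"yaw":0,"claw":1},{"dx":0,"dy":0,"dz":0,"yaw":0,"claw":1},{"dx":0,"dy":0,"dz":0,"yaw":0,"claw":1},{"dx":0,"dy":0,"dz":0,"yaw":0,"claw":1},{"dx":0,"dy":0,"dz":0,"yaw":0,"claw":1}]' 40
```

```text
clock: 4.2
position: [0.5853, 0.0182, 0.0662]
orientation: [3.141, -0.0, 0.25]
contact_force: [-1.4, -1.8, 5.2]
grip_width: 0.41
finger_force: 40.9
```

Gripped: opening 35 mm, small side forces. Turning clockwise.

```bash
python3 -m crank '[{"dx":0,"dy":0,"dz":0,"yaw":0.08,"claw":1},{"dx":0,"dy":0,"dz":0,"yaw":0.1,"claw":1},{"dx":0,"dy":0,"dz":0,"yaw":0.1,"claw":1},{"dx":0,"dy":0,"dz":0,"yaw":0.1,"claw":1},{"dx":0,"dy":0,"dz":0,"yaw":0.1,"claw":1},{"dx":0,"dy":0,"dz":0,"yaw":0.1,"claw":1},{"dx":0,"dy":0,"dz":0,"yaw":0.1,"claw":1},{"dx":0,"dy":0,"dz":0,"yaw":0.1,"claw":1},{"dx":0,"dy":0,"dz":0,"yaw":0.1,"claw":1},{"dx":0,"dy":0,"dz":0,"yaw":0.1,"claw":1},{"dx":0,"dy":0,"dz":0,"yaw":0,"claw":1},{"dx":0,"dy":0,"dz":0,"yaw":0,"claw":1}]' 40
python3 - <<'E'
from h import *
b=save("scene","s2.png");a=save("top","t2.png")
cv2.imwrite("pics/c2.png",np.hstack([cv2.resize(x[y0:y0+90,x0:x0+80],None,fx=5,fy=5,interpolation=2)[:,:,::-1] for x,y0,x0 in((b,155,215),(a,135,205))]))
x=b.astype(int);R,G,B=x[...,0],x[...,1],x[...,2];roi=np.zeros(R.shape,bool);roi[195:245,215:295]=1
C=np.array([.586,.0185])
for n,m,z in(("lug",roi&(R>100)&(G<60)&(B<70),.022),("mark",roi&(B>150)&(np.arange(384)[:,None]>222),.018)):
    ys,xs=np.nonzero(m);p=at_z("scene",(xs.mean(),ys.mean()),z)[:2];v=p-C;print(n,len(xs),xs.mean(),ys.mean(),p,np.hypot(*v),np.degrees(np.arctan2(v[1],v[0])))
E
```

```text
clock: 5.7
position: [0.5856, 0.0184, 0.0662]
orientation: [-3.141, -0.001, -0.728]
contact_force: [0.7, -1.8, 5.0]
grip_width: 0.406
finger_force: 40.9
lug 54 260.5740740740741 223.0 [0.64766329 0.03810308] 0.06470426298136252 17.635729040489572
mark 14 264.5 231.5 [0.68080723 0.04943973] 0.09972801712586109 18.07375824367527
```

View pics/c2.png

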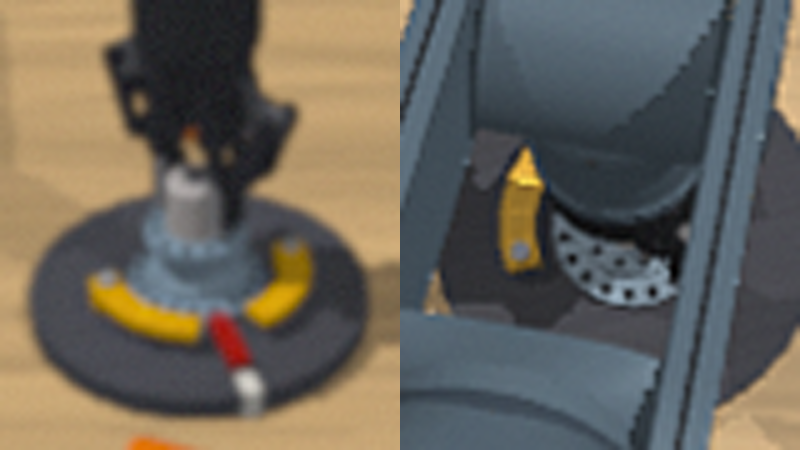

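The lug (scene crop about (228,340)) sits in the gap and lines up with the white mark (about (248,385)) to within 0.5°. Lifting straight up.

```bash
python3 -m crank '[{"dx":0,"dy":0,"dz":0,"yaw":0,"claw":1},{"dx":0,"dy":0,"dz":0,"yaw":0,"claw":1},{"dx":0,"dy":0,"dz":-0.3,"yaw":0,"claw":1},{"dx":0,"dy":0,"dz":-0.5,"yaw":0,"claw":1},{"dx":0,"dy":0,"dz":-0.7,"yaw":0,"claw":1},{"dx":0,"dy":0,"dz":-0.7,"yaw":0,"claw":1},{"dx":0,"dy":0,"dz":-0.7,"yaw":0,"claw":1},{"dx":0,"dy":0,"dz":-0.7,"yaw":0,"claw":1},{"dx":0,"dy":0,"dz":0,"yaw":0,"claw":1}]' 60
python3 -m crank '[{"dx":0,"dy":0,"dz":-0.8,"yaw":0,"claw":1},{"dx":0,"dy":0,"dz":-1,"yaw":0,"claw":1},{"dx":0,"dy":0,"dz":-1,"yaw":0,"claw":1},{"dx":0,"dy":0,"dz":-1,"yaw":0,"claw":1},{"dx":0,"dy":0,"dz":-1,"yaw":0,"claw":1},{"dx":0,"dy":0,"dz":-1,"yaw":0,"claw":1},{"dx":0,"dy":0,"dz":-0.6,"yaw":0,"claw":1},{"dx":0,"dy":0,"dz":-0.3,"yaw":0,"claw":1},{"dx":0,"dy":0,"dz":0,"yaw":0,"claw":1},{"dx":0,"dy":0,"dz":0,"yaw":0,"claw":1},{"dx":0,"dy":0,"dz":0,"yaw":0,"claw":1},{"dx":0,"dy":0,"dz":0,"yaw":0,"claw":1}]'
python3 - <<'E'
from h import *
b=save("scene","s3.png");cv2.imwrite("pics/c3.png",cv2.resize(b[125:245,195:315],None,fx=4,fy=4,interpolation=2)[:,:,::-1])
E
```

```text
clock: 6.92
position: [0.5855, 0.0184, 0.1027]
orientation: [-3.141, -0.001, -0.73]
contact_force: [0.5, -0.1, -4.5]
grip_width: 0.404
finger_force: 60.7
clock: 8.43
position: [0.5849, 0.0185, 0.1686]
orientation: [3.141, 0.0, -0.73]
contact_force: [0.2, 0.9, -5.4]
grip_width: 0.402
finger_force: 60.6
```

View pics/c3.png

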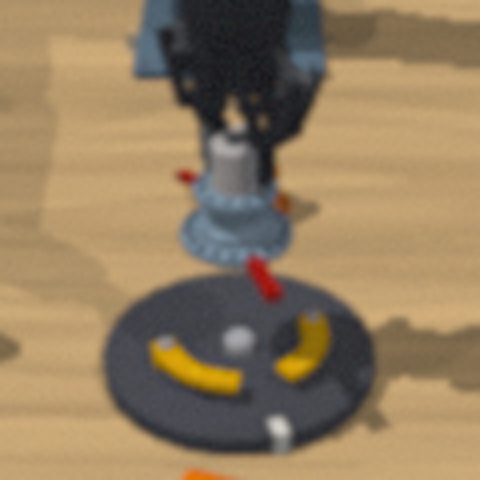

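The hub hangs level above the bare spigot (crop about (238,340)), with its underside 10 cm above the disc and a 60 N grip. Handing in.

```bash
python3 -c "
from cell import *
print(finish_job())"
```

```text
the job is handed in; nothing more can be done
None
```

I turned the hub until its lug lined up with the white mark (within about 0.5°), lifted it straight out, and handed the job in with it held level about 10 cm above the fixture centre. It took about 8.5 s, and I don't have the verdict because the hand-in returns none.

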